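Unscrew the tablet jar in its bench brace

TASK

Take the screw-lidded jar off the little turntable and seat its hexagonal foot fully home in the hexagonal brace, which keeps it from turning. There twist the tight lid anticlockwise (seen from above), stop turning soon after its threads let go, and lift it straight off; finish while still holding the lid level just above the open jar, a few centimetres clear and over its mouth, with the jar left standing in the brace. Leave the three tiers and their pieces alone.

Things in the scene. Friction and masses are not known exactly. Their poses are not given: they have to be found in the camera images.
- jar: White jar, 90 mm tall with lid, ~0.3 kg (varies). Origin: centre of underside, z up. Foot: hexagonal slab 64 mm across flats, 20 mm tall, a flat facing the jar's +x (equal every 60 degrees); above it a round body 52 mm across up to 58 mm, then a 38 mm neck with 3 ledges over the lid's lugs. Starts upright on the turntable, lid on; can be carried by its lid.
- lid: Grey lid, 16-sided, 60 mm across, 30 mm tall, 0.06 kg. Origin: centre of its lower rim, z up; closed, 60 mm above the jar's origin on the same axis. It does not rise as it turns: inner lugs slide under ledges and come free 0.75 to 1.5 rad anticlockwise of closed, relative to the jar (sooner, pulling lifts the jar). Then it lifts straight off, rim clear of all after 25 mm.
- seal (a joint): Turn (rad) of the grey inner seal disc in the jar's mouth: 0 with the lid tight, growing anticlockwise from above. Its bar (top 85 mm above the jar's underside) sits in a slot under the lid, so it follows the lid with up to 0.15 rad lag and stays behind when the lid is lifted. It resists with about 0.4 N m; end stop 1.9 rad.
- brace: Fixed jar brace: dark 120 mm square base plate 6 mm thick with an aluminium hexagonal nest 68 mm across flats (2 mm free each side of the jar's foot), walls to 29 mm above the bench, top 6 mm flared. Origin: centre of underside, on the bench; a flat of the nest and a plate side face its +x. Seated, the jar's origin is 6 mm above this; the foot can still turn 0.12 rad either way.
- turntable: Fixed base of the low aluminium turntable; its 150 mm round platter spins almost freely, so the lid cannot be unscrewed there. Origin: centre of its underside, on the bench; platter top 19 mm above it. The jar stands within 20 mm of its centre.
- thermometer: Bystander: glass thermometer, 120 mm, lying in the blue tier. Leave alone. Origin: middle of its underside.
- scraper: Bystander: green magnetic algae scraper, 90 x 50 x 46 mm, in the grey tier. Leave alone. Origin: centre of its underside.
- cave: Bystander: ribbed ceramic cave ornament, 70 x 100 x 50 mm, in the white tier. Leave alone. Origin: centre of its underside. The three tiers are fixed open trays 130 x 140 x 60 mm, in a row along x on the robot's left, about 0.42 m from its centre line.
Things that resemble listed ones, but are neither listed nor needed, are in the scene too. What is meant by the lid is not orange, and is the smaller of those in its own colour. Leave any brown or yellow look-alike of the brace alone.

How it is judged:
By the outcome, as a careful person would: the job done as asked, in the order asked, and still so for the second after the job is handed in, while the arm keeps its last pose, push and grip.
It also fails if it takes over 51 s, if anything falls off the work surface, if the arm or the gripper's body presses on something with over 40 N, if the wrist force passes 120 N, or if a joint passes its speed limit or range.

ROBOT

A 6-joint arm with a two-finger parallel gripper is mounted at the origin on the work surface. World frame = base frame: x ahead of the robot, y to its left, z up, the work surface at z = 0. Lengths are in mm, angles in rad, forces in N, time in s.
With the tool pointing down it reaches from about 300 to 775 mm from the base axis. Payload 14.6 kg.
Tool frame: the origin (TCP) lies midway between the tips of the shut fingers; the grasp point (between the pads) lies 19 mm behind it; z points along the fingers, y is the direction in which the jaws open and shut (so a half turn about z gives the same grasp; the last joint's range is limited). The gripper opens to 85 mm and grips with 20 to 120 N. Pads are 22 mm wide; open, the fingers measure 114 mm over their backs; the gripper's body (76 mm by 85 mm) begins 54 mm behind the grasp point. The pads swing forward as they close: fully open they stand 13 mm farther back than shut.
Start: joints at [1.238, 0.3, 1.521, -0, 1.321, -0.067], TCP at [144.472, 530.676, 231.281] pointing down, gripper open.
Joint ranges: [-3.03, 3.03], [-0.79, 2.21], [0.23, 2.52], [-1.04, 4.18], [0, 3.07], [-2.55, 2.55]. Speed limits (rad/s): [2.22, 2.22, 2.57, 3.14, 3.14, 3.14].

INTERFACE

Orientations are given as a rotation vector (axis times angle).
In Python, from plant import bot gives the robot as it stands. The module is installed in compiled form; this text tells all that it offers.
- The arm moves only by the tool step_arm, never from a script. Its argument "steps" is a list that holds one entry, the list of rows, each a list of 5 numbers: the shift along the world's x, y, z in mm, then the turn about the world's z in degrees, then the opening in per cent of the stroke, from 0 (shut) to 100 (fully open). A call has exactly 5 rows; each row is the pose to reach, as a shift and turn from the pose commanded when the call began; what a row does not reach only later rows make up. A row lasts 1/10 s, in which the tool goes at most 50 mm and 8.59 degrees, less where a joint would pass 70% of its speed; a pose out of reach is approached as far as the arm can. A call with a gripper value outside its range is refused whole. The fingers move at their own pace and stop on an object; "grip_force" is the grip in N (left out, the last holds). Time passes only in rows, so rows that repeat a pose let the fingers close, or fill a call up. It gives the time, the measured TCP pose, the force and the opening at its end, in the units of the state.
- bot.get_state(): the state, without advancing time (a new reading comes with each control period).
- bot.grab_frame(name): name is "side" or "top" or "wrist"; returns the picture (480x640x3 uint8, red, green, blue); there is no depth.
- bot.camera_info(name): a dict with "fx", "fy", "cx", "cy" (pixels), "world_from_camera" (4x4, takes a point from camera to world coordinates); the wrist camera has in their place "mount" (4x4, takes a point from camera to tool coordinates, whose origin is the TCP and whose axes are the flange's). Camera axes: x right, y down, z forward; pixel columns grow to the right and rows downward; lengths in mm; the calibration is good to about 2 mm. A picture is of the moment at which its call begins: read the wrist's pose just before it. camera_info takes no time and is no camera call.
- bot.hand_in(): hands the job in, once; it reports no verdict.
The state is a dict: "clock": time; "qpos": joint angles; "dq": joint speeds; "tau": joint torques, N m; "ee_pos": TCP position; "ee_rot": TCP orientation; "force": force on the tool from outside, world axes, zero at the start; "torque": the same for the moment, N m; "width": opening from 0.0 (shut) to 1.0 (fully open).
Only numpy, scipy, OpenCV 4.12 (cv2) and the standard library are available. Lean on these libraries where they do the work, as an engineer would, in place of code of your own. Each camera call takes 0.05 s, during which the arm holds its last target. There are 200 camera calls.

## Working session

There is one attempt and no reset: what is moved stays moved. The work goes in short steps, Python scripts to look and compute and a tool call to move; the robot and the scene stay as the last step left them, time stands still between calls to the robot, and variables do not carry over. Pictures are saved under pics/ and viewed, about 8 in all and at most 12, crops included, and the job is handed in when it is done.

Besides the shell and the picture viewer there is one more tool, called after "Call:" by a JSON object that holds its "method" and its "body", one argument or row to a line. step_arm: Moves the arm, as the interface text tells. Its arguments: {"type":"object","properties":{"steps":{"type":"array"},"grip_force":{"type":"number"}},"required":["steps"]}

```bash
mkdir -p pics
python3 - <<'E'
from plant import bot
import cv2,numpy as np
np.set_printoptions(precision=3,suppress=True)
s=bot.get_state();print(s)
for n in("top","side"):
    cv2.imwrite(f"pics/{n}0.png",bot.grab_frame(n)[:,:,::-1]);c=bot.camera_info(n);print(n,c)
print(bot.camera_info("wrist"))
E
```

```text
{'clock': 0.0, 'qpos': array([ 1.238,  0.3  ,  1.522,  0.   ,  1.321, -0.067]), 'dq': array([-0.002,  0.   ,  0.   , -0.001, -0.001, -0.   ]), 'tau': array([  0.002, -54.35 , -36.179,   0.   ,   0.004,  -0.   ]), 'ee_pos': array([144.401, 530.465, 230.708]), 'ee_rot': array([-0.416, -3.114,  0.002]), 'force': array([ 0.406,  0.36 , -1.01 ]), 'torque': array([-0.021, -0.019, -0.013]), 'width': 1.0032950717017142}
top {'fx': 440.1454306499597, 'fy': 440.1454306499597, 'cx': 324.0819749934248, 'cy': 237.62986108545707, 'world_from_camera': array([[   0.012,   -0.999,    0.04 ,  486.44 ],
       [  -1.   ,   -0.012,    0.013,   46.155],
       [  -0.013,   -0.04 ,   -0.999, 1143.792],
       [   0.   ,    0.   ,    0.   ,    1.   ]])}
side {'fx': 602.4480140134982, 'fy': 602.4480140134982, 'cx': 324.81924277361054, 'cy': 245.82202306324413, 'world_from_camera': array([[  -0.972,   -0.149,    0.184,  311.656],
       [  -0.237,    0.59 ,   -0.772, 1030.972],
       [   0.007,   -0.793,   -0.609,  890.344],
       [   0.   ,    0.   ,    0.   ,    1.   ]])}
{'fx': 332.47305511500616, 'fy': 332.47305511500616, 'cx': 316.73635309229616, 'cy': 235.16333187973277, 'mount': array([[   0.001,   -0.954,   -0.301,   76.952],
       [   1.   ,    0.   ,    0.   ,    0.413],
       [  -0.   ,   -0.301,    0.954, -143.001],
       [   0.   ,    0.   ,    0.   ,    1.   ]])}
```

View pics/top0.png

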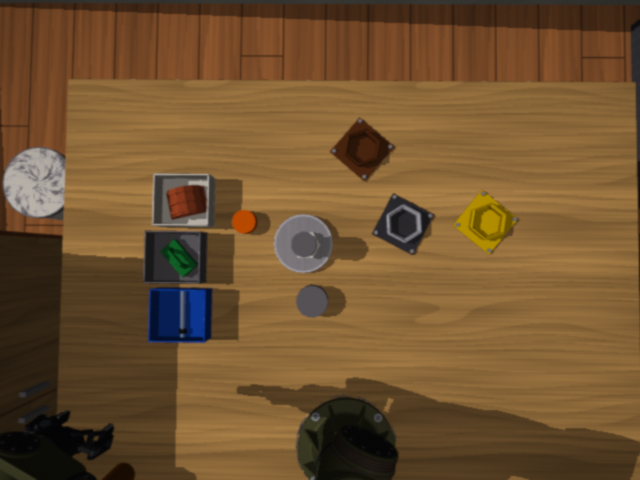

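View pics/side0.png

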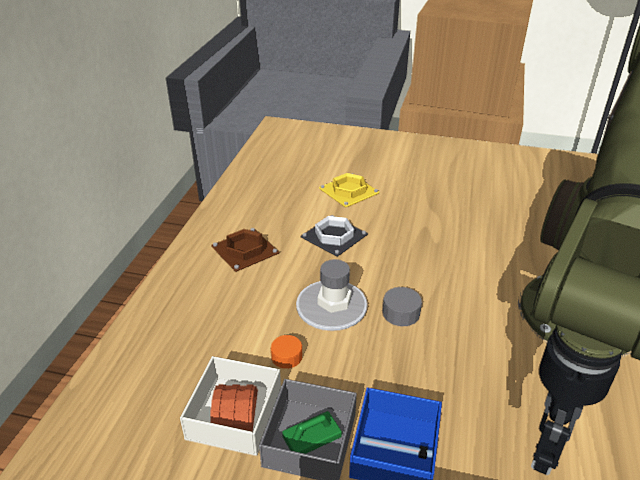

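Top view candidates:
- **Lids:** grey on the jar (305,244), larger loose grey (312,301) and orange (245,222). The one on the jar is meant, as the smaller grey.
- **Braces:** dark plate with aluminium nest (404,223), brown (363,150) and yellow (487,222). The dark one is meant.

I'll confirm in an enlarged crop.

Run:
```python
import cv2,numpy as np
t=cv2.imread("pics/top0.png");s=cv2.imread("pics/side0.png")
a=cv2.resize(t[185:275,265:345],None,fx=5,fy=5,interpolation=2)[:300*2]
b=cv2.resize(t[180:270,360:440],None,fx=5,fy=5,interpolation=2)
cv2.imwrite("pics/c1.png",np.hstack([a,b]))
```

```text
(no output)
```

View pics/c1.png

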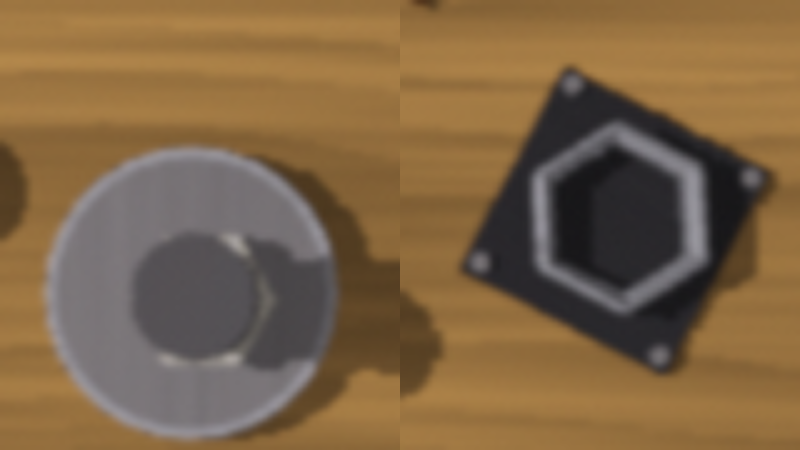

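The crop shows the jar with its smaller grey lid centred at full-image (303.6,244), foot vertices towards image right and left. The dark brace's plate screws are centred near (402.8,223.6), with a nest vertex pointing up the image and about a 2.5° tilt. Both are the ones meant.

```bash
cat > h.py <<'E'
from plant import bot
import numpy as np, cv2
from scipy.spatial.transform import Rotation as R
np.set_printoptions(precision=3,suppress=True)
def T(n,s=None):
    c=bot.camera_info(n)
    if n!="wrist": return c,np.array(c["world_from_camera"])
    M=np.eye(4);M[:3,:3]=R.from_rotvec(s["ee_rot"]).as_matrix();M[:3,3]=s["ee_pos"]
    return c,M@np.array(c["mount"])
def ray(n,px,z,s=None):
    c,W=T(n,s);d=W[:3,:3]@[(px[0]-c["cx"])/c["fx"],(px[1]-c["cy"])/c["fy"],1]
    return W[:3,3]+d*(z-W[2,3])/d[2]
def proj(n,p,s=None):
    c,W=T(n,s);q=np.linalg.inv(W)@[*p,1]
    return np.array([c["cx"]+c["fx"]*q[0]/q[2],c["cy"]+c["fy"]*q[1]/q[2]])
def yaw(s):
    X=R.from_rotvec(s["ee_rot"]).as_matrix();return np.degrees(np.arctan2(X[1,0],X[0,0])),X
E
python3 - <<'E'
from h import *
f=lambda x,y,ox,oy:((x+.5)/5-.5+ox,(y+.5)/5-.5+oy)
print("lid",ray("top",f(195,297,265,185),109))
V=[ray("top",f(x,y,265,185),39) for x,y in((272,298),(240,363),(160,363),(240,235))];print("foot",np.array(V))
S=np.array([ray("top",f(x-400,y,360,180),7) for x,y in((572,85),(752,178),(660,355),(480,262))]);print("brace",S.mean(0))
e=S[1]-S[0];print("plate yaw",np.degrees(np.arctan2(e[1],e[0]))%90)
e=S[3]-S[0];print("plate yaw",np.degrees(np.arctan2(e[1],e[0]))%90)
H=np.array([ray("top",f(x-400,y,360,180),29) for x,y in((617,125),(703,165),(707,258),(625,310),(540,265),(535,180))]);print("nest",H.mean(0))
d=H-H.mean(0);print((np.degrees(np.arctan2(d[:,1],d[:,0]))+30)%60)
s=bot.get_state();print(yaw(s))
# side-view check
print(proj("side",ray("top",f(195,297,265,185),109)))
E
```

```text
lid [512.347 107.658 109.   ]
foot [[514.059  73.117  39.   ]
 [481.251  88.759  39.   ]
 [480.757 128.929  39.   ]
 [545.554  89.615  39.   ]]
brace [ 570.747 -141.846    7.   ]
plate yaw 63.07320100120063
plate yaw 63.08186557120078
nest [ 570.529 -140.83    29.   ]
[32.851 33.128 35.008 32.654 31.224 37.206]
(np.float64(164.76976576489332), array([[-0.965,  0.263, -0.   ],
       [ 0.263,  0.965, -0.001],
       [ 0.   , -0.001, -1.   ]]))
[333.938 267.919]
```

Call:
{"method": "step_arm", "body": {
  "steps": [
    [[33,-37,0,-8,100],[66,-74,0,-16,100],[99,-111,0,-24,100],[132,-148,0,-32,100],[165,-185,0,-40,100]]
  ]
}}

```text
clock: 0.6
ee_pos: [310.3, 344.0, 231.2]
ee_rot: [-1.464, -2.78, 0.0]
force: [1.1, -0.1, -0.5]
width: 1.002
```

Call:
{"method": "step_arm", "body": {
  "steps": [
    [[33,-37,0,-8,100],[66,-74,0,-16,100],[99,-111,0,-24,100],[132,-148,0,-32,100],[165,-185,0,-35,100]]
  ]
}}

```text
clock: 1.1
ee_pos: [475.4, 158.8, 231.2]
ee_rot: [-2.232, -2.211, 0.0]
force: [0.9, 0.4, 0.5]
width: 1.001
```

Call:
{"method": "step_arm", "body": {
  "steps": [
    [[20,-27,0,0,100],[38,-53,0,0,100],[38,-53,0,0,100],[38,-53,0,0,100],[38,-53,0,0,100]]
  ]
}}

```text
clock: 1.6
ee_pos: [512.0, 108.3, 231.1]
ee_rot: [-2.225, -2.217, 0.0]
force: [-0.6, 0.3, -0.1]
width: 1.0
```

Run:
```python
from h import *
s=bot.get_state();print(s["clock"],s["ee_pos"],yaw(s)[0],s["qpos"],s["force"])
cv2.imwrite("pics/w1.png",bot.grab_frame("wrist")[:,:,::-1]);print(proj("wrist",(513,108.5,109),s),proj("wrist",(513,108.5,39),s))
```

```text
1.6 [512.034 108.275 231.139] 89.80496073237263 [0.138 0.241 1.596 0.    1.305 0.142] [-0.644  0.29  -0.105]
[317.742 227.713] [317.531 208.773]
```

View pics/w1.png

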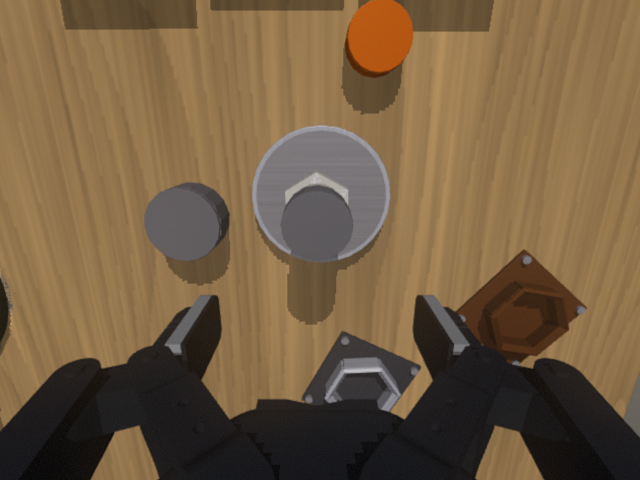

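Wrist view: lid on the jar at (317,225), about 3 px from the prediction, and the foot's vertex faces up at (317,173). The larger grey lid is at (187,222).

Run:
```python
from h import *
i=cv2.imread("pics/w1.png")
cv2.imwrite("pics/c2.png",cv2.resize(i[160:270,265:365],None,fx=5.4,fy=5.4,interpolation=2))
s=bot.get_state()
for x,y in((285,195),(317,173),(348,193)): print(ray("wrist",(x,y),39,s))
print(ray("wrist",(316.8,225),109,s))
```

```text
[479.95  123.064  39.   ]
[512.591 145.168  39.   ]
[544.066 124.955  39.   ]
[512.258 110.964 109.   ]
```

View pics/c2.png

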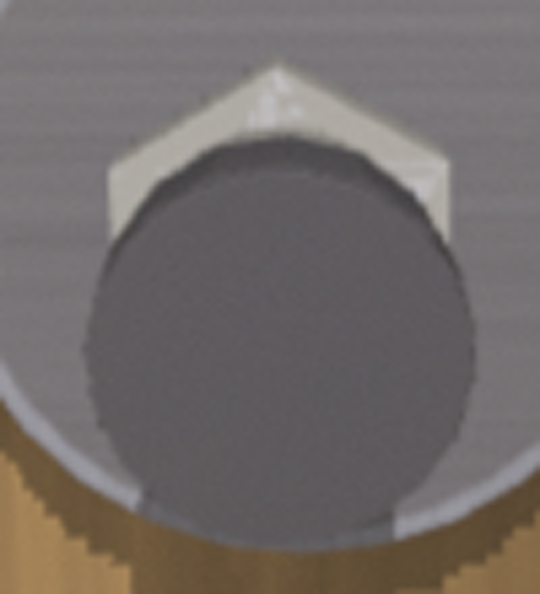

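Run:
```python
from h import *
from scipy.optimize import least_squares
g=cv2.imread("pics/w1.png").astype(float);s=bot.get_state()
c0=np.array([512.3,109.8])
def samp(p): return cv2.remap(g.astype(np.float32),np.float32([[p[0]]]),np.float32([[p[1]]]),1)[0,0]
ref=samp(proj("wrist",(*c0,109),s));print(ref)
rs=np.arange(22,38,.1);out=[]
for a in range(0,360,3):
    t=np.radians(a);P=[samp(proj("wrist",(c0[0]+r*np.cos(t),c0[1]+r*np.sin(t),109),s)) for r in rs]
    d=np.linalg.norm(np.array(P)-ref,axis=1);k=np.argmax(np.abs(np.diff(d[20:])))+20
    # half-max crossing near edge
    out.append((a,rs[k]))
o=np.array(out);t=np.radians(o[:,0])
for ph in np.arange(0,22.5,2.25):
    def f(p):
        b=(np.degrees(t)-ph+11.25)%22.5-11.25
        return p[0]/np.cos(np.radians(b))+p[1]*np.cos(t)+p[2]*np.sin(t)-o[:,1]
    r=least_squares(f,[30,0,0],loss="soft_l1",f_scale=.4);print("flat phase",ph,r.cost,r.x)
```

```text
[94.103 90.812 94.549]Traceback (most recent call last):
  File "<stdin>", line 9, in <module>
  File "h.py", line 14, in proj
    c,W=T(n,s);q=np.linalg.inv(W)@[*p,1]
        ~^^^^^
  File "h.py", line 6, in T
    c=bot.camera_info(n)
ValueError: time passes only in moves, steps and waits
```

```bash
sed -i 's/^def T/from functools import lru_cache\ninfo=lru_cache(None)(bot.camera_info)\ndef T/; s/c=bot.camera_info(n)/c=info(n)/' h.py
python3 - <<'E'
from h import *
from scipy.optimize import least_squares
g=cv2.imread("pics/w1.png").astype(float);s=bot.get_state()
c0=np.array([512.3,109.8])
def samp(p): return cv2.remap(g.astype(np.float32),np.float32([[p[0]]]),np.float32([[p[1]]]),1)[0,0]
ref=samp(proj("wrist",(*c0,109),s))
rs=np.arange(22,38,.1);out=[]
for a in range(0,360,3):
    t=np.radians(a);P=[samp(proj("wrist",(c0[0]+r*np.cos(t),c0[1]+r*np.sin(t),109),s)) for r in rs]
    d=np.linalg.norm(np.array(P)-ref,axis=1);k=np.argmax(np.abs(np.diff(d[20:])))+20
    out.append((a,rs[k]))
o=np.array(out);t=np.radians(o[:,0])
for ph in np.arange(0,22.5,2.25):
    def f(p):
        b=(np.degrees(t)-ph+11.25)%22.5-11.25
        return p[0]/np.cos(np.radians(b))+p[1]*np.cos(t)+p[2]*np.sin(t)-o[:,1]
    r=least_squares(f,[30,0,0],loss="soft_l1",f_scale=.4);print("flat phase",ph,r.cost,r.x)
E
```

```text
flat phase 0.0 72.03201252784133 [31.867 -1.367  0.222]
flat phase 2.25 72.30582556143251 [31.894 -1.405  0.229]
flat phase 4.5 72.3308099773233 [31.918 -1.459  0.229]
flat phase 6.75 72.32059529781505 [31.925 -1.505  0.223]
flat phase 9.0 72.24589652727147 [31.916 -1.523  0.212]
flat phase 11.25 72.13828756949073 [31.889 -1.513  0.198]
flat phase 13.5 71.89450680069103 [31.882 -1.48   0.188]
flat phase 15.75 71.8618129886334 [31.866 -1.424  0.18 ]
flat phase 18.0 71.78957486326037 [31.859 -1.39   0.191]
flat phase 20.25 71.79748043352603 [31.851 -1.367  0.219]
```

Call:
{"method": "step_arm", "body": {
  "steps": [
    [[0,1,-40,0,100],[0,1,-80,0,100],[0,1,-120,0,100],[0,1,-145,0,100],[0,1,-160,0,100]]
  ],
  "grip_force": 60
}}

```text
clock: 2.15
ee_pos: [511.2, 109.4, 69.2]
ee_rot: [-2.223, -2.217, 0.003]
force: [0.9, 0.1, 0.3]
width: 1.0
```

Call:
{"method": "step_arm", "body": {
  "steps": [
    [[0,0,0,0,80],[0,0,0,0,70],[0,0,0,0,60],[0,0,0,0,50],[0,0,0,0,40]]
  ]
}}

```text
clock: 2.65
ee_pos: [512.9, 108.9, 72.2]
ee_rot: [2.225, 2.216, 0.002]
force: [-1.7, 1.3, 6.2]
width: 0.695
```

Call:
{"method": "step_arm", "body": {
  "steps": [
    [[0,0,0,0,40],[0,0,0,0,40],[0,0,0,0,40],[0,0,0,0,40],[0,0,0,0,40]]
  ]
}}

```text
clock: 3.15
ee_pos: [512.9, 108.9, 72.2]
ee_rot: [2.225, 2.216, 0.002]
force: [-1.6, 1.4, 7.5]
width: 0.694
```

Run:
```python
from h import *
s=bot.get_state();print(s["clock"],s["ee_pos"],yaw(s)[0],s["force"],s["torque"],s["width"])
cv2.imwrite("pics/w2.png",bot.grab_frame("wrist")[:,:,::-1])
```

```text
3.15 [512.916 108.856  72.232] 89.76870542150165 [-1.616  1.362  7.512] [0.16  0.334 0.021] 0.694310637364724
```

View pics/w2.png

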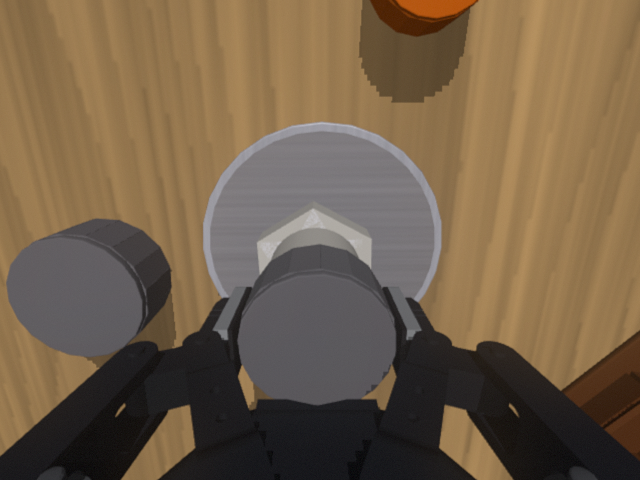

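Gripped across flats (opening 59 mm). Foot vertices sit at about (258,243), (314,209) and (371,238).

Run:
```python
from h import *
s=bot.get_state()
P=np.array([ray("wrist",p,39,s) for p in((258,243),(314,209),(371,238))]);print(P)
d=P[2]-P[0];print(np.degrees(np.arctan2(d[1],d[0])), np.degrees(np.arctan2(*(P[1]-P[0])[1::-1]))-30,np.degrees(np.arctan2(*(P[2]-P[1])[1::-1]))+30)
```

```text
[[480.275 126.155  39.   ]
 [511.73  145.495  39.   ]
 [543.403 128.833  39.   ]]
2.428456433575499 1.585325101087232 2.2523556803227187
```

Call:
{"method": "step_arm", "body": {
  "steps": [
    [[0,0,10,0,40],[0,0,25,0,40],[0,0,40,0,40],[0,0,60,0,40],[0,0,80,0,40]]
  ]
}}

```text
clock: 3.7
ee_pos: [512.1, 108.5, 152.1]
ee_rot: [-2.226, -2.217, 0.001]
force: [-0.1, -0.1, -4.5]
width: 0.692
```

Call:
{"method": "step_arm", "body": {
  "steps": [
    [[10,-42,0,-6,40],[20,-84,0,-12,40],[30,-126,0,-18,40],[40,-168,0,-24,40],[50,-210,0,-29,40]]
  ]
}}

```text
clock: 4.2
ee_pos: [562.3, -103.1, 151.5]
ee_rot: [-2.713, -1.583, 0.001]
force: [0.8, 0.9, -4.7]
width: 0.693
```

Call:
{"method": "step_arm", "body": {
  "steps": [
    [[5,-25,0,0,40],[9,-40,0,0,40],[9,-40,-25,0,40],[9,-40,-50,0,40],[9,-40,-55,0,40]]
  ]
}}

```text
clock: 4.7
ee_pos: [570.0, -140.4, 93.6]
ee_rot: [-2.706, -1.588, 0.005]
force: [0.4, 0.8, -4.9]
width: 0.693
```

Run:
```python
from h import *
s=bot.get_state();print(s["clock"],s["ee_pos"],yaw(s)[0],s["force"],s["torque"],s["width"],s["qpos"])
a=bot.grab_frame("wrist")[:,:,::-1];b=bot.grab_frame("top")[:,:,::-1]
cv2.imwrite("pics/w3.png",a);cv2.imwrite("pics/t3.png",b)
b=cv2.resize(b[175:275,350:450],None,fx=3.6,fy=3.6,interpolation=2);a=a[120:480,100:540]
cv2.imwrite("pics/c3.png",np.hstack([a,b]))
```

```text
4.7 [ 570.04  -140.365   93.585] 60.81551388101586 [ 0.427  0.831 -4.935] [0.003 0.049 0.022] 0.6929290750545791 [-0.304  0.527  1.541  0.     1.079  0.205]
```

View pics/c3.png

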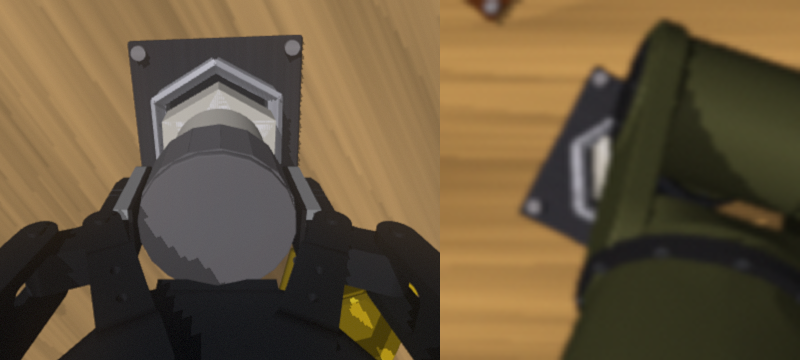

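The wrist crop shows the foot nested visually inside the hex. Nest vertices are at crop (152,98), (213,58) and (282,94), foot at (162,122), (217,82) and (276,118), screws at (138,53) and (292,47).

Run:
```python
from h import *
s=bot.get_state();o=np.array([100,120])
th=np.radians(60.8);B=np.array([[np.cos(th),np.sin(th)],[-np.sin(th),np.cos(th)]])  # tool-x (towards camera), lateral
for n,z,pp in(("nest",29,((152,98),(213,58),(282,94))),("foot",60.4,((162,122),(217,82),(276,118))),("screws",7,((138,53),(292,47)))):
    P=np.array([ray("wrist",np.array(p)+o,z,s)[:2] for p in pp]);d=P[-1]-P[0]
    print(n,P@B.T,"yaw",np.degrees(np.arctan2(d[1],d[0])))
print("tcp",B@s["ee_pos"][:2],"brace est",B@[570.6,-141.3])
# screw square (from top view) spacing for prediction
for a in range(4):
    q=np.radians(63.08+90*a+45);p=np.array([570.7,-141.6])+0.5*0.5**.5*2*50*np.array([np.cos(q),np.sin(q)]);print(B@p,proj("wrist",(*p,7),s)-o)
```

```text
nest [[ 178.593 -524.91 ]
 [ 204.564 -564.737]
 [ 181.366 -609.471]] yaw -27.32160338168809
foot [[ 172.701 -536.105]
 [ 195.79  -567.267]
 [ 175.161 -600.607]] yaw -27.015427276260816
screws [[ 204.965 -512.645]
 [ 209.151 -618.777]] yaw -26.941028612741427
tcp [ 155.84  -567.306] brace est [ 155.029 -567.024]
[ 178.801 -541.283] [180.634  90.011]
[ 128.841 -543.272] [185.339 154.222]
[ 130.83  -593.232] [251.177 151.89 ]
[ 180.791 -591.243] [250.628  87.361]
```

Call:
{"method": "step_arm", "body": {
  "steps": [
    [[-0.5,0,-6,0,40],[-0.5,0,-10,0,40],[-0.5,0,-14,0,40],[-0.5,0,-16,0,40],[-0.5,0,-16,0,40]]
  ]
}}

```text
clock: 5.3
ee_pos: [570.9, -141.3, 80.1]
ee_rot: [-2.71, -1.589, 0.0]
force: [0.6, -0.2, -4.8]
width: 0.695
```

Call:
{"method": "step_arm", "body": {
  "steps": [
    [[0,0,-3,0,40],[0,0,-6,0,40],[0,0,-9,0,40],[0,0,-12,0,40],[0,0,-12,0,40]]
  ]
}}

```text
clock: 5.8
ee_pos: [570.6, -141.2, 67.5]
ee_rot: [-2.709, -1.589, 0.001]
force: [0.7, 0.0, -4.4]
width: 0.691
```

Call:
{"method": "step_arm", "body": {
  "steps": [
    [[0,0,-2,0,40],[0,0,-4,0,40],[0,0,-6,0,40],[0,0,-8,0,40],[0,0,-9,0,40]]
  ]
}}

```text
clock: 6.3
ee_pos: [571.2, -141.4, 59.4]
ee_rot: [2.71, 1.589, 0.001]
force: [0.4, 0.1, -0.2]
width: 0.695
```

Run:
```python
from h import *
s=bot.get_state();print(s["clock"],s["ee_pos"],yaw(s)[0],s["force"],s["torque"],s["width"],s["qpos"])
a=bot.grab_frame("wrist")[:,:,::-1]
cv2.imwrite("pics/w4.png",a[100:400,100:540])
```

```text
6.3 [ 571.207 -141.406   59.425] 60.768859229124566 [ 0.368  0.072 -0.157] [-0.034  0.031 -0.036] 0.6952236317396133 [-0.305  0.574  1.559  0.     1.008  0.205]
```

View pics/w4.png

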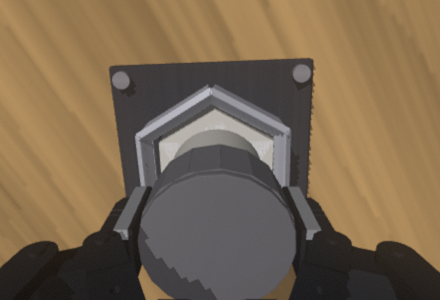

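The foot sits inside the walls, and the load came off the wrist (-4.5 → -0.2 N), with TCP height matching seated (59.4 vs 59.2). I'll press lightly, tighten the grip and twist.

Call:
{"method": "step_arm", "body": {
  "steps": [
    [[0,0,-1,0,40],[0,0,-1,0,40],[0,0,-1,0,40],[0,0,-1,0,40],[0,0,-1,0,40]]
  ],
  "grip_force": 90
}}

```text
clock: 6.85
ee_pos: [571.3, -141.4, 59.4]
ee_rot: [2.709, 1.589, 0.001]
force: [-4.2, 0.8, 8.1]
width: 0.686
```

Call:
{"method": "step_arm", "body": {
  "steps": [
    [[0,0,0,5,40],[0,0,0,10,40],[0,0,0,15,40],[0,0,0,20,40],[0,0,0,25,40]]
  ]
}}

```text
clock: 7.35
ee_pos: [571.1, -141.6, 59.5]
ee_rot: [2.298, 2.141, 0.0]
force: [-7.5, 0.4, 10.1]
width: 0.69
```

```bash
cat > st.py <<'E'
from h import *
s=bot.get_state();print(s["clock"],s["ee_pos"],"yaw",yaw(s)[0],s["force"],s["torque"],s["width"],s["qpos"][5],s["tau"][5])
E
python3 st.py
```

```text
7.35 [ 571.085 -141.624   59.464] yaw 85.93643666884749 [-7.473  0.381 10.14 ] [-0.087  1.054 -0.375] 0.689546250092784 -0.23421836126551632 1.4059334993362427
```

Call:
{"method": "step_arm", "body": {
  "steps": [
    [[0,0,0,5,40],[0,0,0,10,40],[0,0,0,15,40],[0,0,0,20,40],[0,0,0,25,40]]
  ]
}}

```text
clock: 7.85
ee_pos: [571.0, -141.7, 59.5]
ee_rot: [1.781, 2.588, -0.0]
force: [-7.9, -0.7, 10.5]
width: 0.69
```

```bash
python3 st.py
```

```text
7.85 [ 570.973 -141.733   59.523] yaw 110.93598400860687 [-7.944 -0.683 10.538] [-0.132  1.317 -0.4  ] 0.6898617343696253 -0.67059482894412 1.4054930582642555
```

Call:
{"method": "step_arm", "body": {
  "steps": [
    [[0,0,2,0,40],[0,0,3,0,40],[0,0,4,0,40],[0,0,4,0,40],[0,0,4,0,40]]
  ]
}}

```text
clock: 8.35
ee_pos: [571.1, -141.4, 62.4]
ee_rot: [1.785, 2.585, 0.0]
force: [-1.9, -1.3, 0.3]
width: 0.688
```

Call:
{"method": "step_arm", "body": {
  "steps": [
    [[0,0,1,0,40],[0,0,2,0,40],[0,0,3,0,40],[0,0,3,0,40],[0,0,3,0,40]]
  ]
}}

```text
clock: 8.85
ee_pos: [571.2, -141.3, 65.5]
ee_rot: [1.784, 2.585, 0.0]
force: [0.4, 0.0, 0.1]
width: 0.69
```

```bash
python3 st.py; python3 -c "
from h import *
a=bot.grab_frame('wrist')[:,:,::-1];b=bot.grab_frame('side')[:,:,::-1]
cv2.imwrite('pics/w5.png',np.hstack([a[60:420,100:540],cv2.resize(b[160:270,280:390],(360,360),interpolation=2)]))"
```

```text
8.85 [ 571.174 -141.291   65.482] yaw 110.77272475017752 [0.446 0.013 0.079] [-0.023 -0.074  0.036] 0.6900711620343479 -0.6673962549166297 0.0006753881098120473
```

View pics/w5.png

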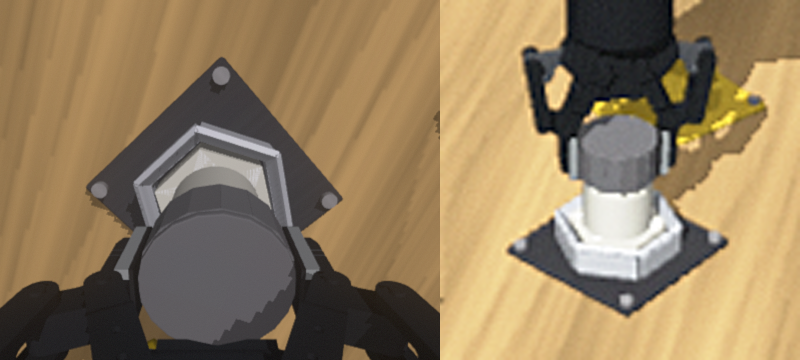

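The jar stayed down in the nest: the foot is inside the walls in both views, vertical load is ~0 N rather than -4.7 N, and torque is gone. So the threads are free. I'll lift straight up.

Call:
{"method": "step_arm", "body": {
  "steps": [
    [[0,0,3,0,40],[0,0,7,0,40],[0,0,11,0,40],[0,0,15,0,40],[0,0,19,0,40]]
  ]
}}

```text
clock: 9.45
ee_pos: [571.0, -141.3, 84.7]
ee_rot: [1.785, 2.585, 0.0]
force: [0.1, 0.4, -1.1]
width: 0.689
```

Call:
{"method": "step_arm", "body": {
  "steps": [
    [[0,0,6,0,40],[0,0,13,0,40],[0,0,20,0,40],[0,0,26,0,40],[0,0,30,0,40]]
  ]
}}

```text
clock: 9.95
ee_pos: [571.1, -141.4, 115.1]
ee_rot: [1.784, 2.585, 0.0]
force: [0.1, 0.1, -0.3]
width: 0.687
```

Call:
{"method": "step_arm", "body": {
  "steps": [
    [[0,0,0,0,40],[0,0,0,0,40],[0,0,0,0,40],[0,0,0,0,40],[0,0,0,0,40]]
  ]
}}

```text
clock: 10.45
ee_pos: [570.9, -141.3, 114.1]
ee_rot: [-1.784, -2.585, 0.0]
force: [0.1, 1.0, -0.7]
width: 0.686
```

```bash
python3 st.py; python3 -c "
from h import *
a=bot.grab_frame('wrist')[:,:,::-1];b=bot.grab_frame('side')[:,:,::-1]
cv2.imwrite('pics/w6.png',np.hstack([a[60:420,100:540],cv2.resize(b[150:260,280:390],(360,360),interpolation=2)]))"
```

```text
10.45 [ 570.935 -141.3    114.098] yaw 110.77131396887937 [ 0.112  1.008 -0.651] [-0.02   0.036 -0.002] 0.6864609957242273 -0.6674148912272714 -5.688295914296759e-05
```

View pics/w6.png

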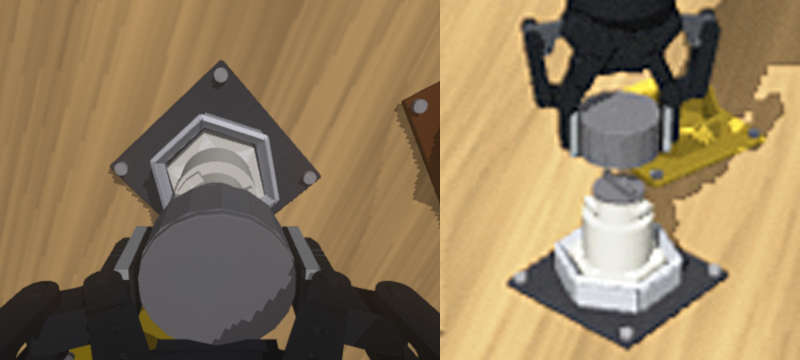

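The lid hangs level above the open jar, the seal disc and its bar are visible in the mouth, and the jar is seated in the brace. Handing in.

```bash
python3 -c "
from plant import bot
print(bot.hand_in())"
```

```text
the job is handed in; nothing more can be done
None
```

I handed the job in at about 10.5 s: the jar is standing open in the dark brace, and the gripper is holding the lid level above it.

- **Pick-up:** I gripped the jar by its smaller grey lid (59 mm across flats), lifted it off the turntable and turned it about 29° to line its foot up with the nest.
- **Seating:** The foot went into the nest without side forces. The wrist load dropped from about -4.5 N to 0, and the tool height was within 0.3 mm of the value for fully seated.
- **Unscrewing:** I twisted the lid 50° (0.87 rad) anticlockwise, then stopped. A trial lift of 6 mm showed about 0 N instead of about -4.7 N with the jar hanging, so the threads were free. I then lifted the lid straight up, 55 mm in all.

**Last checks:** The wrist and side pictures show the jar down in the nest, the seal bar in its mouth and the lid over it, roughly 30 mm clear. The load was -0.65 N, which matches the lid alone. The highest wrist force I read was about 13 N.

**Not confirmed:** An image fit for the direction of the lid's flats was inconclusive, but the grip closed on flats anyway. I did not measure the seal's own angle. I also took no final picture of the tiers, though the arm only passed well above them.

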